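Build up the crosswise slatted display riser

TASK

Build the slatted riser on the plywood frame: push the two notched slats that lie loose across the rails inward, without forcing them, until each drops into its rail notches and comes snug against their inner shoulders, then lay the two plain slats from the left crosswise over them, one in each facing pair of top notches, overhanging evenly at both ends. All four slats must end fully down in their notches, flat and released, and the spool, the marker and the glue bottle must stay where they are.

Things in the scene. Friction and masses are not known exactly. Their poses are not given: they have to be found in the camera images.
- frame: Plywood frame fixed to the table, 232 (x) x 164 (y) mm; origin centre of underside, x away from robot. Floor 8 mm thick. Cheeks along x: inner faces y +-75, tops z 31 mm. Two dark rails along x: y +-46, 14 wide, 192 long, tops z 26 mm, each with two notches 6 deep, from 26 to 66 mm either side of the rail's middle. The rail pair sits up to 20 mm off the frame's middle in x, unreported: feel it.
- frame_top (a point): The point midway between the rails over the frame's origin, 26 mm above it, at the height of the rail tops. Notch bottoms lie at z 20 mm. It is open between and beside the rails down to the floor. Both inner shoulders (notch ends nearer the rails' middle) are 52 mm apart, so slats snug against them are 80 mm apart, centre to centre. Pushing a notched slat against its shoulder with over 25 N counts as forcing.
- far_slat: White slat 140 x 28 x 14 mm, 60 g; origin centre of underside, x along its length. Lies loose across both rail tops, 30-38 mm further out (+x of frame) than its place at the inner shoulder of the far notches. Pushed broadside inward it drops 6 mm, then slides on to the shoulder, which stops it; only friction resists. Ends: 5 mm play to cheeks. Its top has two notches, 6 deep, 32 long, at its x +-42 mm.
- near_slat: Same notched slat as far_slat, lying likewise on the near (-x) side, 30-38 mm further out (toward the robot) than its place at the inner shoulder of the near rail notches; it is pushed inward, along frame +x. Notch bottoms in the slats' tops lie 8 mm above their undersides.
- top_slat_1: Plain white slat 140 x 28 x 14 mm, no notches, 60 g, flat on the table at the robot's left (both alike, either place). Origin centre of underside, x along its length. Goes on top along the frame's x, in one top notch of far_slat and the facing one of near_slat (2 mm play each side); home, its underside is at z 28 mm (34 mm while it still rides on top).
- top_slat_2: Plain white slat 140 x 28 x 14 mm, no notches, 60 g, flat on the table at the robot's left (both alike, either place). Origin centre of underside, x along its length. Goes on top along the frame's x, in one top notch of far_slat and the facing one of near_slat (2 mm play each side); home, its underside is at z 28 mm (34 mm while it still rides on top).
- blue_spool: Bystander: blue thread spool, 36 mm wide, 44 mm high, standing. Origin: centre of its underside.
- red_marker: Bystander: red and white marker, 137 mm long, 13 mm thick, lying. Origin: centre of its underside.
- glue: Bystander: white glue bottle, 33 mm wide, 102 mm high, standing. Origin: centre of its underside.

How it is judged:
By the outcome, as a careful person would: the job done as asked, in the order asked, and still so for the second after the job is handed in, with the robot touching nothing.
It also fails if it takes over 72 s, if anything falls off the work surface, if the arm or the gripper's body presses on something with over 40 N, if the wrist force passes 120 N, or if a joint passes its speed limit or range.

ROBOT

A 6-joint arm with a two-finger parallel gripper is mounted at the origin on the work surface; the furniture and walls round the work are solid. World frame = base frame: x ahead of the robot, y to its left, z up, the work surface at z = 0. Lengths are in m, angles in rad, forces in N, time in s.
With the tool pointing down it reaches from about 0.3 to 1 m from the base axis. Payload 5.1 kg.
Tool frame: the origin (TCP) lies at the very end of the fingers, on their centre line; the grasp point (between the pads) lies 19 mm behind it; z points along the fingers, y is the line along which they close (so a half turn about z gives the same grasp; the last joint's range is limited). The gripper opens to 95 mm and grips with 3 to 60 N. Pads are 20 mm wide; open, the fingers measure 119 mm over their backs; the gripper's body (75 mm by 180 mm) begins 59 mm behind the grasp point.
Start: joints at [1.207, 0.124, 1.65, -0, 1.367, -0.083], TCP at [0.18, 0.625, 0.215] pointing down, gripper open.
Joint ranges: [-2.61, 2.61], [-1.02, 2.33], [0.03, 2.71], [-1.35, 4.49], [0.32, 2.68], [-2.91, 2.91]. Speed limits (rad/s): [2.57, 2.57, 3.14, 3.14, 3.14, 3.14].

INTERFACE

Orientations are given as a unit quaternion [w, x, y, z].
In Python, from station import arm gives the robot as it stands.
- The arm moves only by the shell command python3 -m inch 'ROWS' [FORCE]. ROWS is JSON, a list of rows, each a list of 7 numbers: the closure, from -1 (fully open) to 1 (shut), then the shift along the tool's x, y, z in mm, then the turn, a rotation vector about the tool's x, y, z in degrees. In form: [[hand, dx, dy, dz, ax, ay, az], ...]. A call has 1 to 20 rows; each row is the pose to reach, as a shift and turn from the pose commanded when the call began, along the tool's axes at that moment; what a row does not reach only later rows make up. A row lasts 1/8 s, in which the tool goes at most 62.5 mm and 10.7 degrees, less where a joint would pass 70% of its speed; a pose out of reach is approached as far as the arm can. A call with a gripper value outside its range is refused whole. The fingers move at their own pace and stop on an object; FORCE is the grip in N (left out, the last holds). Time passes only in rows, so rows that repeat a pose let the fingers close. It gives the time, the measured TCP pose, the force, the opening and the grip force at its end, in the units of the state.
- arm.state(): the state, without advancing time (a new reading comes with each control period).
- arm.capture(name): name is "scene" or "top" or "wrist"; returns (picture, depth): 480x640x3 uint8, red, green, blue; 480x640 float32, m along the optical axis (not along the pixel's ray), 0 where there is no reading.
- arm.get_calibration(name): a dict with "K" (3x3 intrinsics, pixels), "rvec" (rotation vector, rad) and "tvec" (3), from world to camera coordinates, as OpenCV has them. Camera axes: x right, y down, z forward; pixel columns grow to the right and rows downward; lengths in m; the calibration is good to about 2 mm. A picture is of the moment at which its call begins: read the wrist's pose just before it. get_calibration takes no time and is no camera call; for the wrist camera it gives the pose at the moment of the call.
- arm.sign_off(): hands the job in; it is judged then, once.
The state is a dict: "time_s": time; "joint_pos": joint angles; "joint_vel": joint speeds; "tau": joint torques, N m; "eef_pos": TCP position; "orientation": TCP orientation; "force": force on the tool from outside, world axes, zero at the start; "ft_torque": the same for the moment, N m; "finger_gap": finger opening in m; "gripper_force": force on a finger pad.
Only numpy, scipy, OpenCV 4.12 (cv2) and the standard library are available. Lean on these libraries where they do the work, as an engineer would, in place of code of your own. Each camera call takes 0.05 s, during which the arm holds its last target. There are 200 camera calls.

## Working session

There is one attempt and no reset: what is moved stays moved. The work goes in short steps, Python scripts to look and compute and a shell command to move; the robot and the scene stay as the last step left them, time stands still between calls to the robot, and variables do not carry over. Pictures are saved under pics/ and viewed, at most 13 in all, crops included, and the job is handed in when it is done.

```bash
ls; mkdir -p pics; cat > h.py <<'E'
import numpy as np, cv2
from station import arm
def cal(n):
    c=arm.get_calibration(n); R=cv2.Rodrigues(np.array(c["rvec"],float))[0]
    return np.array(c["K"]),R,np.array(c["tvec"],float).ravel()
def cast(uv,z,c):
    K,R,t=c; uv=np.atleast_2d(np.array(uv,float))
    d=(np.linalg.inv(K)@np.c_[uv,np.ones(len(uv))].T).T@R
    o=-R.T@t
    return o+d*((z-o[2])/d[:,2])[:,None]
def world(depth,c):
    K,R,t=c; v,u=np.mgrid[:480,:640]
    p=np.stack([(u-K[0,2])/K[0,0]*depth,(v-K[1,2])/K[1,1]*depth,depth],-1)
    return (p-t)@R
E
python3 - <<'E'
from h import *
for n in("top","scene"):
    im,d=arm.capture(n); cv2.imwrite(f"pics/{n}0.png",im[:,:,::-1]); np.savez(f"{n}0.npz",im=im,d=d)
    K,R,t=cal(n); print(n,K[0,0],-R.T@t,R[2])
print(arm.state())
E
```

```text
pics
top 611.0084622326374 [0.36825784 0.01994575 1.08446808] [ 0.13223597 -0.00735683 -0.99119096]
scene 530.08308851402 [-0.03831094 -0.89796451  0.58917279] [ 0.4703914   0.76993867 -0.4311918 ]
{'time_s': 0.1, 'joint_pos': array([ 1.20738192e+00,  1.24401873e-01,  1.65153412e+00,  2.72162772e-05,
        1.36747975e+00, -8.26074204e-02]), 'joint_vel': array([ 0.00110486, -0.00255669, -0.00132144,  0.00128948,  0.00057375,
        0.00156736]), 'tau': array([-5.18800352e-04, -4.18879294e+01, -3.61097538e+01,  7.77823711e-02,
        4.61235980e-02, -5.27685245e-05]), 'eef_pos': array([0.1799555 , 0.62399517, 0.21353653]), 'orientation': array([-2.14598863e-04,  1.39945325e-01,  9.90158813e-01, -8.86023766e-04]), 'force': array([ 0.60840984,  0.28373425, -0.4597064 ]), 'ft_torque': array([ 0.0221535 , -0.01177897,  0.00628868]), 'gripper_force': 0.0, 'finger_gap': 0.09501076881685598}
```

View pics/top0.png

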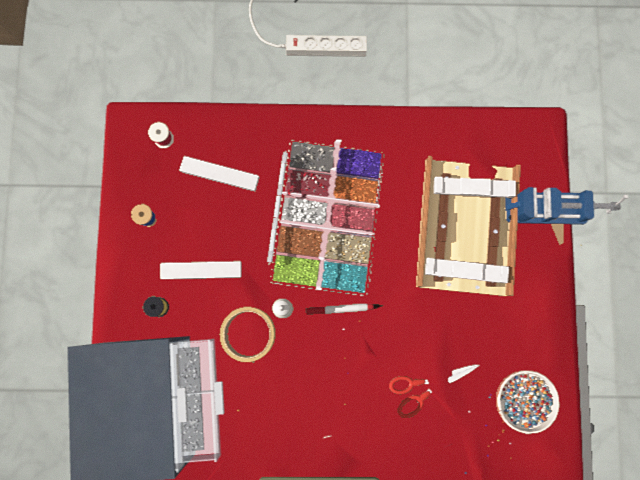

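View pics/scene0.png

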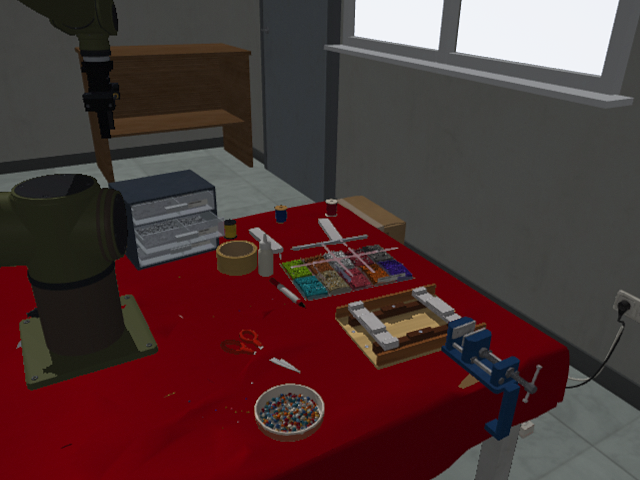

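The top view (up = +x, left = +y) shows the frame at about (468,228). The notched slats are at (476,187) (far) and (467,270) (near), and a vise on the right at (560,205). The plain slats are at (219,173) and (201,270), the marker at (343,309), the glue cap at (282,308) and the spools on the left. The scene view shows the same things: glue (265,255), blue spool (281,213).

```bash
python3 - <<'E'
from h import *
f=np.load("top0.npz"); im,d=f["im"],f["d"]; c=cal("top"); W=world(d,c)
hsv=cv2.cvtColor(im,cv2.COLOR_RGB2HSV)
m=((hsv[...,1]<40)&(hsv[...,2]>190)).astype(np.uint8)
m=cv2.morphologyEx(m,cv2.MORPH_CLOSE,np.ones((5,5)))
for k in cv2.findContours(m,0,2)[0]:
    r=cv2.minAreaRect(k)
    if 500<cv2.contourArea(k)<3000 and 130<r[0][1]<300:
        mm=np.zeros((480,640),np.uint8);cv2.drawContours(mm,[k],-1,1,-1)
        z=np.median(W[...,2][(mm>0)&(d>0)])
        b=cast(cv2.boxPoints(r),z,c); ce=b.mean(0)
        e=[b[1]-b[0],b[2]-b[1]]; e.sort(key=np.linalg.norm)
        print(np.round(r[0]),"z",z.round(4),"c",ce.round(4),"L",[np.linalg.norm(x).round(4) for x in e],"ang",np.degrees(np.arctan2(e[1][1],e[1][0])).round(1))
# heights of things
for n,(u,v) in dict(vise=(560,207),visejaw=(527,205),spoolT=(159,131),spoolO=(142,214),glue=(282,308),marker=(343,309),box=(325,215),rod=(335,150),boxl=(272,210),cheekL=(426,225),cheekR=(512,245),tableL=(200,330),power=(568,190)).items():
    p=W[v-4:v+5,u-4:u+5].reshape(-1,3); print(n,np.median(p,0).round(3),"zmax",p[:,2].max().round(3))
# frame cheeks: brown mask -> top-corners; print z-map thresholds
h=hsv
mc=((W[...,2]>0.026)&(W[...,2]<0.036)&(d>0)); mc[:,:410]=0;mc[:,525:]=0;mc[:150]=0;mc[300:]=0
mc&=(hsv[...,1]>60)
p=W[mc]; print(len(p))
cv2.imwrite("pics/crop.png",cv2.resize(im[145:305,395:605,::-1],None,fx=3.7,fy=3.7,interpolation=cv2.INTER_CUBIC))
E
```

```text
[200. 270.] z 0.0133 c [0.4495 0.2109 0.0133] L [np.float64(0.0276), np.float64(0.1408)] ang -87.8
[466. 270.] z 0.0373 c [ 0.4533 -0.2507  0.0373] L [np.float64(0.0287), np.float64(0.1437)] ang -95.6
[475. 186.] z 0.0372 c [ 0.6003 -0.2681  0.0372] L [np.float64(0.0292), np.float64(0.1436)] ang -91.9
[219. 173.] z 0.0133 c [0.6237 0.1844 0.0133] L [np.float64(0.0278), np.float64(0.1405)] ang -104.2
[326. 214.] z 0.0183 c [ 0.5522 -0.0083  0.0183] L [np.float64(0.1848), np.float64(0.1984)] ang -7.1
vise [ 0.565 -0.408  0.059] zmax 0.066
visejaw [ 0.564 -0.351  0.061] zmax 0.065
spoolT [0.693 0.288 0.042] zmax 0.047
spoolO [0.544 0.311 0.042] zmax 0.048
glue [0.383 0.063 0.083] zmax 0.103
marker [ 0.384 -0.04   0.01 ] zmax 0.015
box [ 0.549 -0.007  0.017] zmax 0.041
rod [ 0.666 -0.023  0.035] zmax 1.084
boxl [0.557 0.088 0.003] zmax 1.084
cheekL [ 0.533 -0.183  0.027] zmax 1.084
cheekR [ 0.499 -0.333  0.027] zmax 0.033
tableL [0.345 0.209 0.001] zmax 0.006
power [ 0.607 -0.447 -0.   ] zmax 0.015
1400
```

View pics/crop.png

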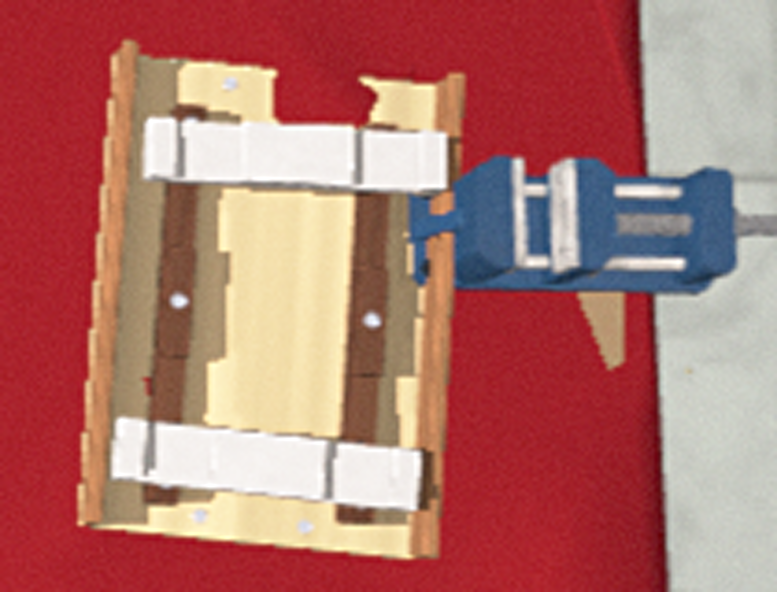

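The crop shows the frame with both notched slats on the rails, far at (297,155) and near at (270,465). Rail notch edges show at about (175,357) and (365,375). The vise jaw reaches inside the right cheek at (415,235), so the right-hand top slat has to be gripped on the near side of it.

```bash
python3 - <<'E'
from h import *
f=np.load("top0.npz"); im,d=f["im"],f["d"]; c=cal("top"); W=world(d,c)
hsv=cv2.cvtColor(im,cv2.COLOR_RGB2HSV)
m=((hsv[...,0]>5)&(hsv[...,0]<15)&(hsv[...,1]>110)&(hsv[...,1]<200)&(hsv[...,2]>140)).astype(np.uint8)
m[:, :412]=0;m[:,525:]=0;m[:150]=0;m[302:]=0
for lo,hi in((412,450),(495,525)):
    mm=m.copy();mm[:,:lo]=0;mm[:,hi:]=0
    v,u=np.nonzero(mm); P=cast(np.c_[u,v],.031,c)[:,:2]
    l=cv2.fitLine(P.astype(np.float32),cv2.DIST_HUBER,0,.001,.001).ravel()
    dv=l[:2]*np.sign(l[0]); o=l[2:]; s=(P-o)@dv; n=np.array([-dv[1],dv[0]]); q=(P-o)@n
    print(len(P),"yaw",np.degrees(np.arctan2(dv[1],dv[0])),"ends",o+dv*np.percentile(s,.5),o+dv*np.percentile(s,99.5),"wid",np.percentile(q,[5,95]))
    print(np.histogram(s,np.arange(-.13,.131,.02))[0])
# vise blue pixels heights inside frame
b=(hsv[...,0]>95)&(hsv[...,0]<125)&(hsv[...,1]>90)&(d>0); b[:,:495]=0;b[:,530:]=0;b[:150]=0;b[300:]=0
p=W[b]; 
for y0 in np.arange(-.37,-.29,.01):
    q=p[(p[:,1]>=y0)&(p[:,1]<y0+.01)]
    if len(q): print(round(y0,3),len(q),"x",q[:,0].min().round(3),q[:,0].max().round(3),"z",np.median(q[:,2]).round(3),q[:,2].max().round(3))
# slat end/edge refine at z=.040 & blue spool, glue from scene
w=((hsv[...,1]<40)&(hsv[...,2]>190)).astype(np.uint8); w=cv2.morphologyEx(w,cv2.MORPH_CLOSE,np.ones((5,5)))
for k in cv2.findContours(w,0,2)[0]:
    r=cv2.minAreaRect(k)
    if 500<cv2.contourArea(k)<3000 and r[0][0]>400 and 130<r[0][1]<300: print(cast([r[0]],.040,c),cast(cv2.boxPoints(r),.040,c)[:,:2].round(4).tolist())
g=np.load("scene0.npz");print(cast([(265,275)],0.0,cal("scene")),cast([(281,221)],0,cal("scene")))
s=arm.state();R=cv2.Rodrigues
from scipy.spatial.transform import Rotation as Ro
q=s["orientation"];print(Ro.from_quat([q[1],q[2],q[3],q[0]]).as_matrix().round(3))
E
```

```text
788 yaw -5.131707 ends [ 0.42618797 -0.17044999] [ 0.65384113 -0.19089448] wid [-0.00442804  0.00610919]
[14 71 68 74 72 68 68 65 63 62 65 68 30]
734 yaw -4.567602 ends [ 0.41188891 -0.32671146] [ 0.64154613 -0.34505855] wid [-0.0054921   0.00692441]
[49 61 32 87 85 89 84 66 27 10 42 97  5]
-0.37 14 x 0.542 0.546 z 0.012 0.036
-0.36 125 x 0.542 0.594 z 0.059 0.064
-0.35 249 x 0.545 0.592 z 0.056 0.065
-0.34 116 x 0.544 0.586 z 0.013 0.044
[[ 0.45307898 -0.25006985  0.04      ]] [[0.4459, -0.1771], [0.4742, -0.1806], [0.4603, -0.3232], [0.432, -0.3193]]
[[ 0.59968619 -0.267318    0.04      ]] [[0.5876, -0.195], [0.6166, -0.1968], [0.6119, -0.3399], [0.5828, -0.3376]]
[[0.38211706 0.06570817 0.        ]] [[0.54750156 0.32289599 0.        ]]
[[-0.961  0.277 -0.001]
 [ 0.277  0.961 -0.002]
 [ 0.    -0.002 -1.   ]]
```

```bash
python3 -m inch '[[0.16,-685,-731,60,0,0,-11.2],[0.16,-685,-731,60,0,0,-11.2],[0.16,-685,-731,60,0,0,-11.2],[0.16,-685,-731,60,0,0,-11.2],[0.16,-685,-731,60,0,0,-11.2],[0.16,-685,-731,60,0,0,-11.2],[0.16,-685,-731,60,0,0,-11.2],[0.16,-685,-731,60,0,0,-11.2],[0.16,-685,-731,60,0,0,-11.2],[0.16,-685,-731,60,0,0,-11.2],[0.16,-685,-731,60,0,0,-11.2],[0.16,-685,-731,60,0,0,-11.2],[0.16,-685,-731,60,0,0,-11.2],[0.16,-685,-731,60,0,0,-11.2],[0.16,-685,-731,60,0,0,-11.2],[0.16,-685,-731,60,0,0,-11.2],[0.16,-685,-731,60,0,0,-11.2],[0.16,-685,-731,60,0,0,-11.2],[0.16,-685,-731,60,0,0,-11.2]]' 20
cat >> h.py <<'E'
from scipy.spatial.transform import Rotation as Ro
C=np.array([.5334,-.2583]);YAW=-4.85
def st():
    s=arm.state();q=s["orientation"];R=Ro.from_quat([q[1],q[2],q[3],q[0]]).as_matrix()
    a=np.radians(YAW);F=np.array([[np.cos(a),-np.sin(a)],[np.sin(a),np.cos(a)]])
    p=s["eef_pos"]; print("t",round(s["time_s"],2),"p",p.round(4),"frame xy",((p[:2]-C)@F).round(4),"tooly",np.degrees(np.arctan2(R[1,1],R[0,1])).round(2),"tilt",R[:2,2].round(4),"Ff",(F.T@s["force"][:2]).round(2),s["force"].round(1),"gap",round(s["finger_gap"],4),"grip",round(s["gripper_force"],1))
    return s,R,F
E
python3 -c "
from h import *
st()"
```

```text
time_s: 2.48
eef_pos: [0.6354, -0.2663, 0.1548]
orientation: [-0.0, 0.042, 0.999, 0.0]
force: [0.7, 0.5, -0.4]
finger_gap: 0.0398
gripper_force: 0.0
t 2.48 p [ 0.6354 -0.2663  0.1548] frame xy [0.1023 0.0007] tooly 85.18 tilt [-0.0002  0.0003] Ff [0.64 0.55] [ 0.7  0.5 -0.4] gap 0.0398 grip 0.0
```

```bash
python3 -m inch '[[0.16,0,0,60,0,0,0],[0.16,0,0,110,0,0,0],[0.16,0,0,130,0,0,0],[0.16,0,0,139,0,0,0],[0.16,0,0,139,0,0,0]]'; python3 -m inch '[[0.16,6,0,0,0,0,0],[0.16,9,0,0,0,0,0],[0.16,12,0,0,0,0,0],[0.16,15,0,0,0,0,0],[0.16,18,0,0,0,0,0],[0.16,21,0,0,0,0,0],[0.16,24,0,0,0,0,0],[0.16,27,0,0,0,0,0],[0.16,30,0,0,0,0,0],[0.16,32,0,0,0,0,0],[0.16,34,0,0,0,0,0]]';python3 -c "
from h import *
st()"
```

```text
time_s: 3.1
eef_pos: [0.6367, -0.2678, 0.0172]
orientation: [0.001, 0.042, 0.999, -0.0]
force: [0.2, -0.6, 0.1]
finger_gap: 0.0398
gripper_force: 0.0
time_s: 4.47
eef_pos: [0.6017, -0.2648, 0.0156]
orientation: [-0.0, 0.043, 0.999, 0.0]
force: [-0.7, 0.4, 0.2]
finger_gap: 0.04
gripper_force: 0.1
t 4.47 p [ 0.6017 -0.2648  0.0156] frame xy [ 0.0686 -0.0007] tooly 85.11 tilt [-0.  0.] Ff [-0.76  0.35] [-0.7  0.4  0.2] gap 0.04 grip 0.1
```

```bash
for i in 1; do python3 -m inch '[[0.16,2,0,0,0,0,0],[0.16,4,0,0,0,0,0],[0.16,5,0,0,0,0,0],[0.16,6,0,0,0,0,0]]'; done; python3 -c "
from h import *
st()
im,d=arm.capture('top');cv2.imwrite('pics/c2.png',cv2.resize(im[145:305,395:605,::-1],None,fx=3.7,fy=3.7,interpolation=cv2.INTER_CUBIC))"
```

```text
time_s: 4.97
eef_pos: [0.5959, -0.2643, 0.0157]
orientation: [0.0, 0.043, 0.999, -0.0]
force: [-0.9, 0.5, -0.6]
finger_gap: 0.0401
gripper_force: 0.1
t 4.97 p [ 0.5959 -0.2643  0.0157] frame xy [ 0.0627 -0.0007] tooly 85.11 tilt [ 0.0001 -0.    ] Ff [-0.91  0.41] [-0.9  0.5 -0.6] gap 0.0401 grip 0.1
```

View pics/c2.png

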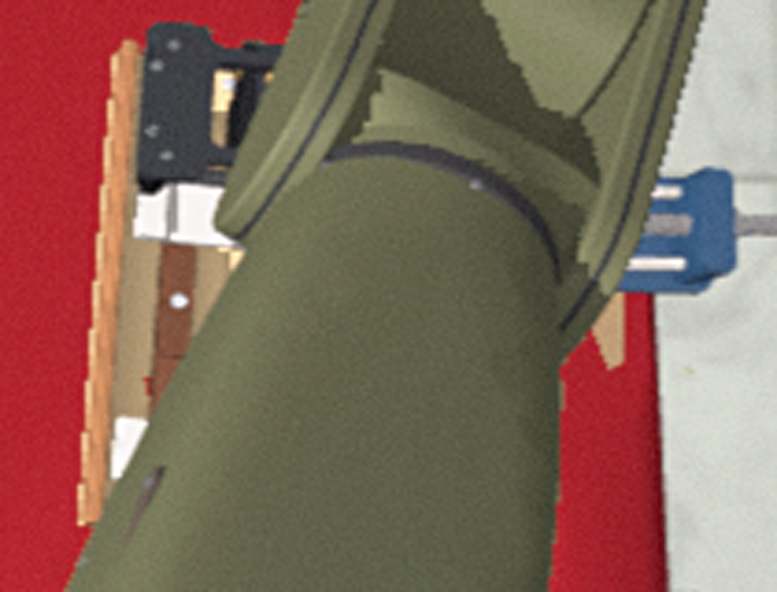

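The arm hides most of the frame, but the slat's left end at (180,212) has moved inward and lies square. I'll continue in small steps, each gated on the measured force.

```bash
cat > ok.py <<'E'
from h import *
s,R,F=st()
import sys; sys.exit(0 if np.hypot(*s["force"][:2])<4 else 1)
E
python3 -m inch '[[0.16,1,0,0,0,0,0],[0.16,2,0,0,0,0,0]]' >/dev/null; python3 ok.py && python3 -m inch '[[0.16,1,0,0,0,0,0],[0.16,1.5,0,0,0,0,0]]' >/dev/null; python3 ok.py && python3 -m inch '[[0.16,1,0,0,0,0,0],[0.16,1.5,0,0,0,0,0]]' >/dev/null;  python3 ok.py && python3 -m inch '[[0.16,1,0,0,0,0,0],[0.16,1.5,0,0,0,0,0]]' >/dev/null; python3 ok.py
```

```text
t 5.28 p [ 0.5939 -0.2641  0.0157] frame xy [ 0.0608 -0.0007] tooly 85.11 tilt [ 0.0001 -0.    ] Ff [-0.17 -0.26] [-0.2 -0.2  0.2] gap 0.04 grip 0.2
t 5.53 p [ 0.593  -0.2641  0.016 ] frame xy [ 0.0599 -0.0007] tooly 85.09 tilt [ 0.0017 -0.0004] Ff [ 2.35 -0.22] [ 2.3 -0.4 -1. ] gap 0.04 grip 1.4
t 5.78 p [ 0.593  -0.2641  0.0167] frame xy [ 0.0599 -0.0008] tooly 85.09 tilt [ 0.005  -0.0011] Ff [6.45 0.34] [ 6.5 -0.2 -0.6] gap 0.0399 grip 3.3
t 5.78 p [ 0.593  -0.2641  0.0167] frame xy [ 0.0599 -0.0008] tooly 85.09 tilt [ 0.005  -0.0011] Ff [6.45 0.34] [ 6.5 -0.2 -0.6] gap 0.0399 grip 3.3
```

```bash
python3 -m inch '[[0.16,0.5,0,0,0,0,0],[0.16,0.7,0,0,0,0,0]]'|grep force; python3 -m inch '[[0.16,-5,0,0,0,0,0],[0.16,-10,0,0,0,0,0],[0.16,-10,0,-50,0,0,0],[0.16,40,0,-70,0,0,0],[0.16,100,0,-70,0,0,0],[0.16,160,0,-70,0,0,0],[0.16,174,0,-70,0,0,0],[0.16,174,0,-70,0,0,0]]' >/dev/null; python3 - <<'E'
from h import *
st()
im,d=arm.capture('wrist');cv2.imwrite('pics/w1.png',im[:,:,::-1]);np.savez("w1.npz",im=im,d=d)
E
```

```text
force: [7.5, 0.6, 0.1]
gripper_force: 3.8
t 7.03 p [ 0.4167 -0.2492  0.0859] frame xy [-0.1171 -0.0008] tooly 85.06 tilt [ 0.0006 -0.0004] Ff [-0.61 -0.21] [-0.6 -0.2  0.6] gap 0.0396 grip 0.0
```

View pics/w1.png

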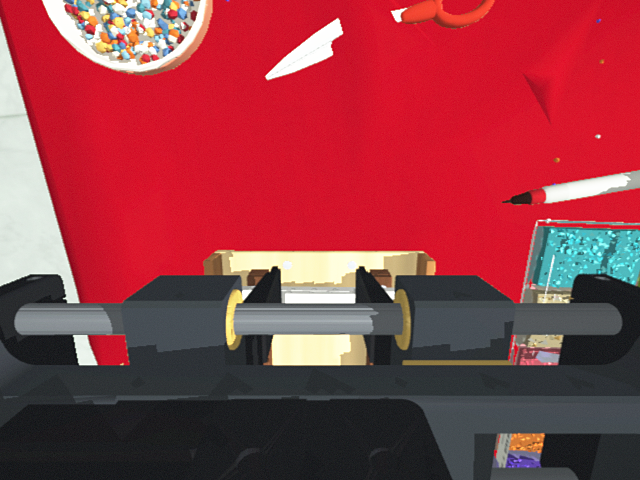

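The wrist view looks back toward the robot. The fingers are at (270,300) and (370,300) in front of the near slat, with nothing else in their way.

```bash
python3 -m inch '[[0.16,0,0,50,0,0,0],[0.16,0,0,70,0,0,0],[0.16,0,0,70,0,0,0],[0.16,-6,0,70,0,0,0],[0.16,-9,0,70,0,0,0],[0.16,-12,0,70,0,0,0],[0.16,-15,0,70,0,0,0],[0.16,-18,0,70,0,0,0],[0.16,-21,0,70,0,0,0],[0.16,-24,0,70,0,0,0],[0.16,-27,0,70,0,0,0],[0.16,-30,0,70,0,0,0],[0.16,-33,0,70,0,0,0],[0.16,-36,0,70,0,0,0],[0.16,-38,0,70,0,0,0],[0.16,-40,0,70,0,0,0],[0.16,-42,0,70,0,0,0]]' >/dev/null; python3 ok.py && python3 -m inch '[[0.16,-1,0,0,0,0,0],[0.16,-2,0,0,0,0,0]]' >/dev/null; python3 ok.py && python3 -m inch '[[0.16,-1,0,0,0,0,0],[0.16,-2,0,0,0,0,0]]' >/dev/null; python3 ok.py && python3 -m inch '[[0.16,-1,0,0,0,0,0],[0.16,-1.5,0,0,0,0,0]]' >/dev/null;  python3 ok.py && python3 -m inch '[[0.16,-1,0,0,0,0,0],[0.16,-1.5,0,0,0,0,0]]' >/dev/null; python3 ok.py
```

```text
t 9.2 p [ 0.4588 -0.2525  0.0156] frame xy [-0.0748 -0.0006] tooly 85.11 tilt [-0.0001  0.    ] Ff [-0.36 -0.42] [-0.4 -0.4  0.2] gap 0.0398 grip 0.2
t 9.45 p [ 0.4607 -0.2527  0.0157] frame xy [-0.0729 -0.0006] tooly 85.11 tilt [-0.0001  0.    ] Ff [-0.81 -0.44] [-0.8 -0.4  0.5] gap 0.0399 grip 0.3
t 9.7 p [ 0.4622 -0.2528  0.0156] frame xy [-0.0714 -0.0005] tooly 85.12 tilt [-0.0015  0.0003] Ff [-3.66 -0.23] [-3.7  0.1  3.3] gap 0.0399 grip 2.1
t 9.95 p [ 0.4622 -0.2528  0.0156] frame xy [-0.0714 -0.0005] tooly 85.14 tilt [-0.0053  0.0011] Ff [-10.3    0.04] [-10.3   0.9   7.2] gap 0.0397 grip 5.0
t 9.95 p [ 0.4622 -0.2528  0.0156] frame xy [-0.0714 -0.0005] tooly 85.14 tilt [-0.0053  0.0011] Ff [-10.3    0.04] [-10.3   0.9   7.2] gap 0.0397 grip 5.0
```

```bash
python3 -m inch '[[0.16,6,0,0,0,0,0],[0.16,12,0,0,0,0,0],[0.16,12,0,-50,0,0,0],[0.16,30,20,-105,0,0,0],[0.16,54,80,-115,0,0,0],[0.16,54,140,-115,0,0,0],[0.16,54,200,-115,0,0,0],[0.16,54,260,-115,0,0,0],[0.16,54,320,-115,0,0,0],[0.16,54,380,-115,0,0,0],[0.16,54,440,-115,0,0,0],[0.16,54,461,-115,0,0,0],[0.16,54,461,-115,0,0,0]]' >/dev/null; python3 - <<'E'
from h import *
s,R,F=st(); print(s["joint_pos"].round(3))
im,d=arm.capture('top');np.savez("top1.npz",im=im,d=d)
cv2.imwrite('pics/c3.png',cv2.resize(im[145:305,395:605,::-1],None,fx=3.7,fy=3.7,interpolation=cv2.INTER_CUBIC))
c=cal("top");W=world(d,c)
P=(W[...,:2]-C)@F; z=W[...,2]
# height along frame x, at bands of fy (white)
hsv=cv2.cvtColor(im,cv2.COLOR_RGB2HSV);w=(hsv[...,1]<40)&(hsv[...,2]>170)&(d>0)&(abs(P[...,1])<.075)&(abs(P[...,0])<.11)&(z>.015)
for nm,sel in(("far",w&(P[...,0]>0)),("near",w&(P[...,0]<0))):
  for lo,hi in((-.072,-.06),(-.024,0),(0,.024),(.06,.072)):
    k=sel&(P[...,1]>lo)&(P[...,1]<hi); 
    if k.sum()>5:print(nm,lo,k.sum(),"fx",np.percentile(P[...,0][k],[3,50,97]).round(4),"z",np.median(z[k]).round(4))
E
```

```text
t 11.57 p [0.4494 0.2121 0.1305] frame xy [-0.1235  0.4616] tooly 85.28 tilt [0.0001 0.0001] Ff [ 0.16 -0.38] [ 0.1 -0.4  0.4] gap 0.0396 grip 0.0
[ 0.333 -0.152  2.068  0.     1.225 -1.156]
far -0.072 125 fx [0.0202 0.0333 0.0465] z 0.0334
far -0.024 218 fx [0.0204 0.0339 0.047 ] z 0.0338
far 0 234 fx [0.0202 0.0332 0.0469] z 0.0336
far 0.06 84 fx [0.0204 0.0333 0.0469] z 0.0333
near -0.024 10 fx [-0.0543 -0.0394 -0.033 ] z 0.0338
near 0 29 fx [-0.0579 -0.0533 -0.0332] z 0.034
```

View pics/c3.png

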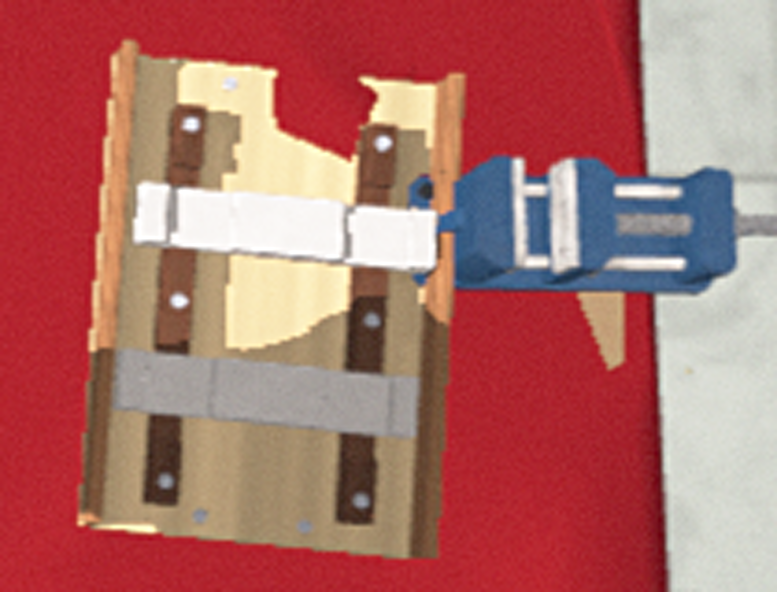

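Both notched slats are down, with tops at z = 34 mm: far (290,225), near (265,392). They are about 80 mm apart and parallel.

```bash
python3 - <<'E'
from h import *
f=np.load("top1.npz"); im,d=f["im"],f["d"]; c=cal("top");W=world(d,c);z=W[...,2]
a=np.radians(YAW);F=np.array([[np.cos(a),-np.sin(a)],[np.sin(a),np.cos(a)]])
P=(W[...,:2]-C)@F
hsv=cv2.cvtColor(im,cv2.COLOR_RGB2HSV);w=((hsv[...,1]<45)&(hsv[...,2]>110)&(d>0)&(abs(P[...,1])<.078)&(z>.024)&(abs(P[...,0])<.075)).astype(np.uint8)
w=cv2.morphologyEx(w,cv2.MORPH_CLOSE,np.ones((3,3)))
for k in cv2.findContours(w,0,2)[0]:
    if cv2.contourArea(k)<500: continue
    r=cv2.minAreaRect(k);b=cast(cv2.boxPoints(r),.034,c)[:,:2]
    e=max(b[1]-b[0],b[2]-b[1],key=np.linalg.norm)
    print("frame ctr",((b.mean(0)-C)@F).round(4),"size",np.linalg.norm(b[1]-b[0]).round(4),np.linalg.norm(b[2]-b[1]).round(4),"yaw",(np.degrees(np.arctan2(e[0],-e[1]))).round(2), "world",b.mean(0).round(4))
E
```

```text
frame ctr [-0.0469  0.0024] size 0.0291 0.1419 yaw -4.95 world [ 0.4869 -0.2519]
frame ctr [ 0.0329 -0.0044] size 0.0298 0.147 yaw -4.88 world [ 0.5658 -0.2654]
```

```bash
python3 - <<'E'
from h import *
f=np.load("top1.npz"); im,d=f["im"],f["d"]; K,R,t=cal("top")
a=np.radians(YAW);F=np.array([[np.cos(a),-np.sin(a)],[np.sin(a),np.cos(a)]])
g=im.astype(np.float32)
y=np.arange(.080,-.0801,-.001)
for n,x0 in(("far",.033),("near",-.047)):
    acc=0
    for dx in np.arange(-.009,.0091,.002):
        xy=C+np.c_[np.full(len(y),x0+dx),y]@F.T
        uv=cv2.projectPoints(np.c_[xy,np.full(len(y),.034)],cv2.Rodrigues(R)[0],t,K,None)[0].reshape(-1,2).astype(np.float32)
        acc=acc+cv2.remap(g,uv[None,:,0],uv[None,:,1],cv2.INTER_LINEAR)[0]/10
    print(n); print(" ".join(f"{int(round(yy*1000))}:{int(v[1])}/{int(v[0]-v[2])}" for yy,v in zip(y,acc)))
E
```

```text
far
80:152/116 79:152/116 78:149/116 77:146/114 76:142/109 75:133/95 74:130/79 73:129/64 72:133/57 71:138/52 70:151/40 69:188/24 68:226/11 67:243/4 66:249/3 65:247/4 64:245/5 63:245/5 62:244/5 61:244/5 60:245/5 59:245/5 58:247/5 57:247/5 56:236/7 55:216/10 54:183/10 53:159/9 52:158/9 51:165/9 50:177/9 49:210/8 48:236/7 47:245/5 46:248/5 45:247/4 44:246/4 43:246/4 42:245/5 41:245/4 40:245/4 39:245/5 38:245/5 37:245/5 36:246/4 35:245/4 34:245/4 33:245/4 32:245/4 31:246/4 30:246/4 29:246/4 28:246/5 27:246/5 26:246/4 25:245/4 24:246/4 23:247/4 22:247/4 21:247/4 20:246/4 19:246/4 18:246/4 17:246/4 16:246/4 15:246/4 14:246/4 13:246/4 12:246/4 11:246/4 10:246/4 9:246/4 8:246/4 7:246/4 6:247/4 5:247/4 4:247/4 3:247/4 2:247/4 1:247/4 0:247/4 -1:247/4 -2:246/4 -3:246/4 -4:245/4 -5:246/4 -6:246/4 -7:246/4 -8:246/4 -9:246/4 -10:246/4 -11:246/4 -12:246/4 -13:246/4 -14:246/4 -15:246/4 -16:246/4 -17:246/4 -18:246/4 -19:246/4 -20:246/4 -21:246/4 -22:246/4 -23:246/4 -24:246/4 -25:247/4 -26:248/4 -27:249/4 -28:240/6 -29:222/8 -30:188/9 -31:165/9 -32:181/9 -33:195/8 -34:223/7 -35:240/6 -36:246/5 -37:24
[... 1258 characters left out ...]
11:160/9 -12:159/9 -13:159/9 -14:159/9 -15:159/9 -16:159/9 -17:159/9 -18:160/9 -19:160/9 -20:160/8 -21:159/8 -22:159/9 -23:158/9 -24:157/8 -25:157/8 -26:156/9 -27:156/8 -28:158/8 -29:158/8 -30:159/9 -31:159/9 -32:159/8 -33:159/8 -34:158/8 -35:158/8 -36:158/9 -37:157/9 -38:157/9 -39:157/9 -40:158/9 -41:158/9 -42:158/8 -43:158/8 -44:159/9 -45:158/8 -46:158/8 -47:159/8 -48:159/8 -49:158/8 -50:158/9 -51:158/9 -52:159/9 -53:159/9 -54:157/9 -55:151/8 -56:142/7 -57:140/7 -58:144/8 -59:149/8 -60:154/8 -61:155/9 -62:155/9 -63:156/8 -64:157/8 -65:157/8 -66:157/7 -67:156/7 -68:143/13 -69:123/21 -70:98/33 -71:79/44 -72:70/51 -73:69/51 -74:68/49 -75:71/50 -76:75/54 -77:79/58 -78:81/58 -79:82/57 -80:83/57
```

```bash
python3 - <<'E'
from h import *
f=np.load("top0.npz"); d=f["d"]; c=cal("top");W=world(d,c)
for nm,(x,y) in dict(s1=(.4495,.2109),s2=(.6237,.1844)).items():
    a=np.radians(2.2 if nm=="s1" else -14.2); e=np.array([np.cos(a),np.sin(a)]);n=np.array([-e[1],e[0]])
    q=W[...,:2]-[x,y];k=(d>0)&(abs(q@e)<.115)&(abs(q@n)<.06)&(W[...,2]>.02)
    print(nm,k.sum(),W[k].max(0).round(3) if k.any() else"",W[k].min(0).round(3) if k.any() else "")
E
python3 -m inch '[[-0.26,-1,-1,0,0,0,10.4],[-0.26,-1,-1,0,0,0,20.8],[-0.26,-1,-1,10,0,0,31.2],[-0.26,-1,-1,20,0,0,41.6],[-0.26,-1,-1,30,0,0,52],[-0.26,-1,-1,40,0,0,62.4],[-0.26,-1,-1,50,0,0,72.8],[-0.26,-1,-1,60,0,0,83.1],[-0.26,-1,-1,60,0,0,83.1]]';python3 -c "
from h import *
st()"
```

```text
s1 202 [0.392 0.269 0.165] [0.333 0.148 0.021]
s2 2 [0.645 0.219 0.021] [0.616 0.214 0.02 ]
time_s: 12.75
eef_pos: [0.4499, 0.2083, 0.0698]
orientation: [-0.0, 0.694, 0.72, -0.001]
force: [0.0, 0.3, 0.3]
finger_gap: 0.0598
gripper_force: 0.0
t 12.75 p [0.4499 0.2083 0.0698] frame xy [-0.1227  0.4579] tooly 2.03 tilt [-0.0017 -0.0008] Ff [0.   0.28] [0.  0.3 0.3] gap 0.0598 grip 0.0
```

```bash
python3 - <<'E'
from h import *
f=np.load("top0.npz"); d=f["d"]; c=cal("top");W=world(d,c)
k=(d>0)&(W[...,2]>.05)&(W[...,0]>.30)&(W[...,0]<.45)&(W[...,1]>.1)&(W[...,1]<.3)
p=W[k]
for x in np.arange(.3,.4,.01):
    q=p[(p[:,0]>=x)&(p[:,0]<x+.01)]
    if len(q): print(x.round(2),len(q),"y",np.percentile(q[:,1],[0,50,100]).round(3),"z",np.percentile(q[:,2],[0,50,100]).round(3))
E
```

```text
0.3 650 y [0.111 0.234 0.3  ] z [0.05  0.162 0.169]
0.31 661 y [0.149 0.232 0.3  ] z [0.05  0.162 0.168]
0.32 618 y [0.158 0.237 0.3  ] z [0.05  0.162 0.169]
0.33 168 y [0.162 0.231 0.281] z [0.05  0.129 0.168]
0.34 1 y [0.165 0.165 0.165] z [0.051 0.051 0.051]
0.35 4 y [0.161 0.163 0.166] z [0.05  0.051 0.051]
0.36 2 y [0.153 0.157 0.161] z [0.051 0.051 0.051]
0.37 5 y [0.103 0.135 0.273] z [0.05  0.05  0.052]
0.38 4 y [0.12  0.126 0.135] z [0.05  0.051 0.052]
```

```bash
python3 -m inch '[[-0.26,0,-2,35,0,0,0],[-0.26,0,-2,55,0,0,0],[-0.26,0,-2,63,0,0,0],[-0.26,0,-2,63,0,0,0],[0.6,0,-2,63,0,0,0],[0.6,0,-2,63,0,0,0],[0.6,0,-2,63,0,0,0],[0.6,0,-2,63,0,0,0]]' 25;python3 -c "
from h import *
st()"
```

```text
time_s: 13.75
eef_pos: [0.4489, 0.2099, 0.008]
orientation: [0.0, 0.695, 0.719, 0.0]
force: [0.2, 0.5, 1.0]
finger_gap: 0.0276
gripper_force: 25.0
t 13.75 p [0.4489 0.2099 0.008 ] frame xy [-0.1238  0.4594] tooly 2.02 tilt [0.0007 0.0002] Ff [0.11 0.48] [0.2 0.5 1. ] gap 0.0276 grip 25.0
```

```bash
python3 -m inch '[[0.6,0,0,-30,0,0,0],[0.6,0,0,-80,0,0,0],[0.6,-20,5,-122,0,0,-10],[0.6,-70,12,-122,0,0,-20],[0.6,-130,20,-122,0,0,-30],[0.6,-190,30,-122,0,0,-40],[0.6,-250,40,-122,0,0,-50],[0.6,-310,50,-122,0,0,-60],[0.6,-370,60,-122,0,0,-70],[0.6,-430,67.3,-122,0,0,-80.3],[0.6,-430,67.3,-122,0,0,-80.3],[0.6,-430,67.3,-100,0,0,-80.3],[0.6,-430,67.3,-70,0,0,-80.3],[0.6,-430,67.3,-60,0,0,-80.3],[0.6,-430,67.3,-60,0,0,-80.3]]';python3 - <<'E'
from h import *
s,R,F=st()
im,d=arm.capture('wrist'); cv2.imwrite('pics/w2.png',im[:,:,::-1])
E
```

```text
time_s: 15.62
eef_pos: [0.5304, -0.2172, 0.067]
orientation: [-0.001, 0.067, 0.998, 0.0]
force: [0.3, 0.9, -1.2]
finger_gap: 0.0277
gripper_force: 25.0
t 15.62 p [ 0.5304 -0.2172  0.067 ] frame xy [-0.0065  0.0407] tooly 82.32 tilt [-0.0016  0.0008] Ff [0.19 0.92] [ 0.3  0.9 -1.2] gap 0.0277 grip 25.0
```

View pics/w2.png

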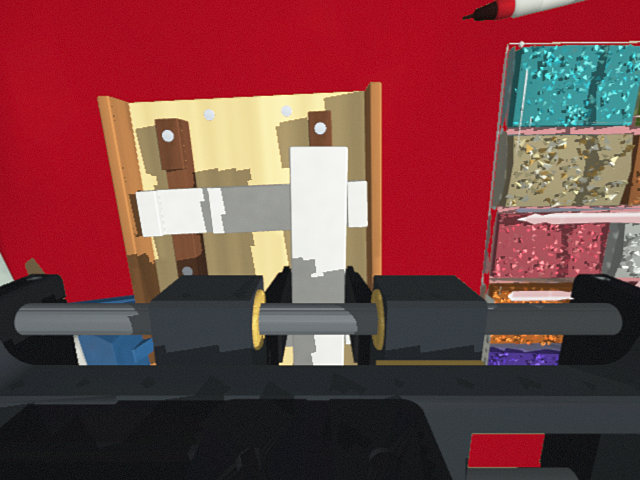

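The wrist view shows the held slat over the left pair, with its near end at (320,150). The near notched slat's end block shows at (357,203), the frame's left side being on the image's right. The sideways position looks about right, so I'll lower gently.

```bash
python3 -m inch '[[0.6,-1,0,10,0,0,0],[0.6,-1,0,18,0,0,0],[0.6,-1,0,22,0,0,0],[0.6,-1,0,24,0,0,0],[0.6,-1,0,26,0,0,0],[0.6,-1,0,26,0,0,0]]' >/dev/null; python3 - <<'E'
from h import *
s,R,F=st()
im,d=arm.capture('wrist'); np.savez("w3.npz",im=im,d=d); cv2.imwrite('pics/w3.png',cv2.resize(im[80:320,90:410,::-1],None,fx=2.4,fy=2.4,interpolation=cv2.INTER_CUBIC))
E
```

```text
t 16.43 p [ 0.5321 -0.2178  0.042 ] frame xy [-0.0047  0.0402] tooly 82.31 tilt [ 0.0003 -0.0001] Ff [-0.31 -0.74] [-0.4 -0.7  0.1] gap 0.0274 grip 25.0
```

View pics/w3.png

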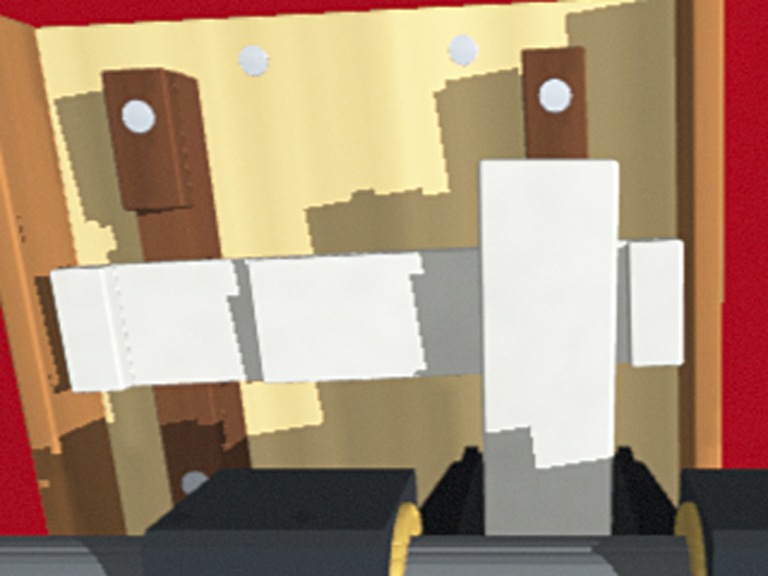

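The slat is held just above the notch at (548,300), with a sliver of notch bottom visible on the outer side, x = 617–630, so it needs a small outward shift. I'll work that out next.

```bash
python3 - <<'E'
from h import *
c=cal("wrist");s,R,F=st()
def fr(x,y,z): 
    p=cast([(90+x/2.4,80+y/2.4)],z,c)[0]; return (((p[:2]-C)@F)*1000).round(1)
print("slat top edges",fr(482,250,.048),fr(617,250,.048),fr(483.5,400,.048),fr(615,400,.048),"end",fr(548,160,.048))
print("block L",fr(629,305,.034),"end",fr(683,300,.034),"near right end",fr(60,330,.034),"right notch inner wall top",fr(255,317,.034),"outer of right notch",fr(122,330,.034))
print("far/near edges of near slat",fr(340,254,.034),fr(340,380,.034))
E
```

```text
t 16.48 p [ 0.5321 -0.2178  0.0419] frame xy [-0.0048  0.0402] tooly 82.31 tilt [ 0.0003 -0.0002] Ff [-0.87  0.35] [-0.8  0.4  0.1] gap 0.0272 grip 25.0
slat top edges [-60.   29.8] [-58.6  57.2] [-28.6  27.9] [-27.2  55.8] end [-76.9  44. ]
block L [-45.4  60.6] end [-45.9  72.7] near right end [-46.1 -67.8] right notch inner wall top [-46.8 -23.4] outer of right notch [-45.4 -53.8]
far/near edges of near slat [-59.8  -2.8] [-31.4  -5.9]
```

```bash
python3 -m inch '[[0.6,-1.3,1.9,-1,0,0,0],[0.6,-1.3,1.9,-1,0,0,0],[0.6,-1.3,1.9,1,0,0,0],[0.6,-1.3,1.9,3,0,0,0],[0.6,-1.3,1.9,4,0,0,0],[0.6,-1.3,1.9,5,0,0,0],[0.6,-1.3,1.9,5,0,0,0]]' >/dev/null; python3 -c "
from h import *
st()"
```

```text
t 17.35 p [ 0.5334 -0.216   0.0365] frame xy [-0.0036  0.0421] tooly 82.31 tilt [-0.0002  0.0001] Ff [ 0.32 -0.14] [ 0.3 -0.2 -0.4] gap 0.0282 grip 25.0
```

```bash
python3 -m inch '[[0.6,0,0,0.7,0,0,0],[0.28,0,0,0.7,0,0,0],[0.28,0,0,0.7,0,0,0],[0.28,0,0,0.7,0,0,0],[0.28,0,0,-20,0,0,0],[0.28,0,0,-70,0,0,0]]'; python3 -m inch '[[0.28,-5,40,-23,0,0,10],[-0.26,-10,100,-23,0,0,20.5],[-0.26,-15,160,-23,0,0,31],[-0.26,-20,220,-23,0,0,41.5],[-0.26,-25,280,-23,0,0,52],[-0.26,-30,340,-23,0,0,62.5],[-0.26,-36.5,400,-23,0,0,73],[-0.26,-36.5,410.6,-23,0,0,83.5],[-0.26,-36.5,410.6,-23,0,0,94],[-0.26,-36.5,410.6,-23,0,0,96.5],[-0.26,-36.5,410.6,-23,0,0,96.5]]' >/dev/null; python3 - <<'E'
from h import *
st()
im,d=arm.capture('top');np.savez("top2.npz",im=im,d=d)
cv2.imwrite('pics/c4.png',cv2.resize(im[145:305,395:605,::-1],None,fx=3.7,fy=3.7,interpolation=cv2.INTER_CUBIC))
E
```

```text
time_s: 18.1
eef_pos: [0.5317, -0.2151, 0.1058]
orientation: [-0.002, 0.067, 0.998, 0.001]
force: [0.6, 0.4, 0.3]
finger_gap: 0.0338
gripper_force: 0.0
t 19.48 p [0.625  0.1863 0.1312] frame xy [0.0537 0.4507] tooly -14.12 tilt [0.0017 0.0003] Ff [ 0.46 -1.48] [ 0.3 -1.5  0.4] gap 0.0597 grip 0.0
```

View pics/c4.png

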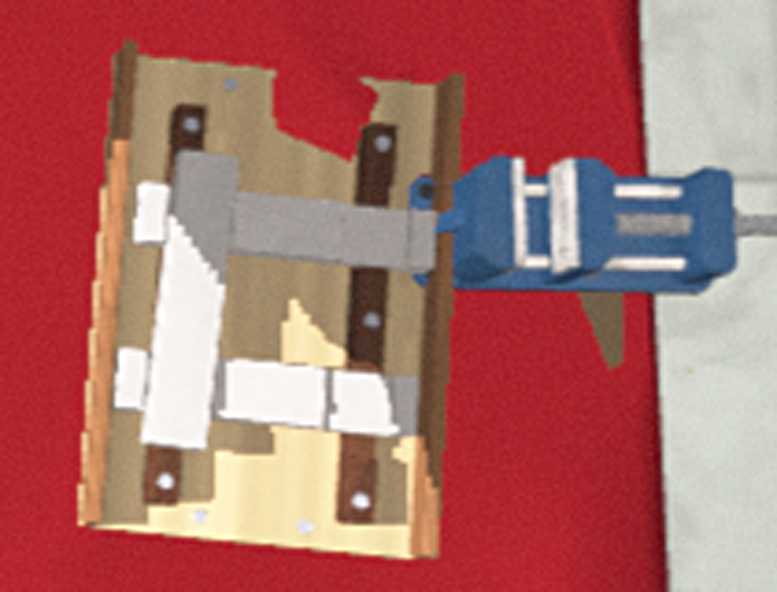

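The first top slat lies at (190,300) in the left notches, overhanging the two notched slats about equally. Next is the second plain slat.

```bash
python3 -m inch '[[-0.26,0,0,50,0,0,0],[-0.26,0,0,100,0,0,0],[-0.26,0,0,118,0,0,0],[-0.26,0,0,123,0,0,0],[-0.26,0,0,123,0,0,0],[0.6,0,0,123,0,0,0],[0.6,0,0,123,0,0,0],[0.6,0,0,123,0,0,0],[0.6,0,0,123,0,0,0]]' 25 >/dev/null;python3 - <<'E'
from h import *
s,R,F=st()
f=np.load("top2.npz"); im,d=f["im"],f["d"]; c=cal("top");W=world(d,c);P=(W[...,:2]-C)@F;z=W[...,2]
for x in(-.06,-.04,-.02,0,.02,.04,.055):
    k=(abs(P[...,0]-x)<.008)&(abs(P[...,1]-.041)<.009)&(d>0); print(x,np.median(z[k]).round(4))
# target for right pair (robot coords): same line, 84 mm to the right of placed TCP
for fx,fy in((-.0036,.0421-.084),):
    w=C+F@[fx,fy]; D=w-s["eef_pos"][:2]; print("world",w,"tool d mm",(R[:2,:2].T@D*1000).round(1),"dyaw",82.31-np.degrees(np.arctan2(R[1,1],R[0,1])))
E
```

```text
t 20.65 p [0.6247 0.186  0.007 ] frame xy [0.0534 0.4505] tooly -14.19 tilt [0.0005 0.0001] Ff [-0.08 -0.9 ] [-0.2 -0.9  0.3] gap 0.0274 grip 25.0
-0.06 0.0421
-0.04 0.0421
-0.02 0.0421
0 0.0419
0.02 0.0416
0.04 0.0422
0.055 0.0419
world [ 0.52627035 -0.2997456 ] tool d mm [-495.1   23.6] dyaw 96.49547656472879
```

```bash
python3 -m inch '[[0.6,0,0,-30,0,0,0],[0.6,0,0,-80,0,0,0],[0.6,-20,1,-122,0,0,-10],[0.6,-75,3,-122,0,0,-20],[0.6,-135,6,-122,0,0,-30.5],[0.6,-195,9,-122,0,0,-41],[0.6,-255,12,-122,0,0,-51.5],[0.6,-315,15,-122,0,0,-62],[0.6,-375,18,-122,0,0,-72.5],[0.6,-435,21,-122,0,0,-83],[0.6,-495,22,-122,0,0,-93.5],[0.6,-495,22,-122,0,0,-96.5],[0.6,-495,22,-122,0,0,-96.5],[0.6,-495,22,-90,0,0,-96.5],[0.6,-495,22,-55,0,0,-96.5],[0.6,-495,22,-45,0,0,-96.5],[0.6,-495,22,-38,0,0,-96.5],[0.6,-495,22,-36,0,0,-96.5],[0.6,-495,22,-36,0,0,-96.5]]' >/dev/null; python3 - <<'E'
from h import *
s,R,F=st()
im,d=arm.capture('wrist'); cv2.imwrite('pics/w4.png',cv2.resize(im[80:320,150:470,::-1],None,fx=2.4,fy=2.4,interpolation=cv2.INTER_CUBIC))
E
```

```text
t 23.02 p [ 0.5253 -0.2996  0.0438] frame xy [-0.0046 -0.0419] tooly 82.31 tilt [ 0.0015 -0.001 ] Ff [-0.13  0.46] [-0.1  0.5 -0.2] gap 0.0274 grip 25.0
```

View pics/w4.png

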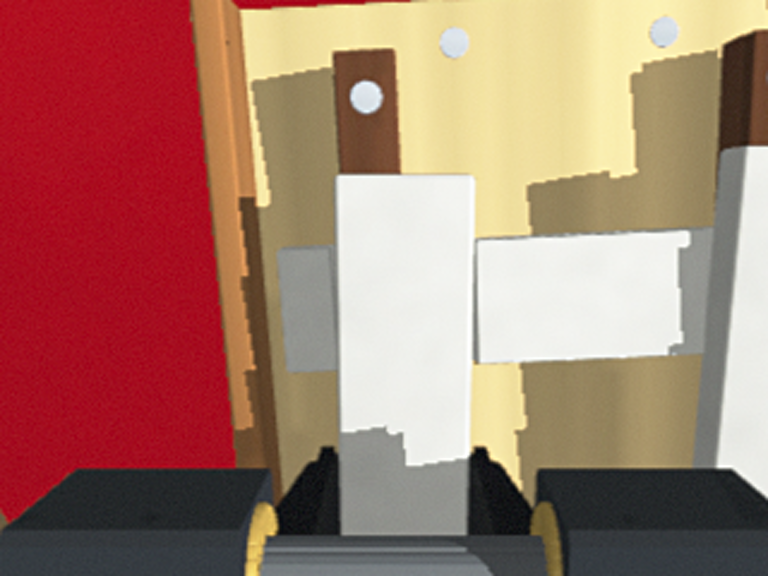

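The second slat is held over the right pair at (405,300). The near slat's right end is at (283,310) and its middle section's edge at (477,300).

```bash
python3 - <<'E'
from h import *
c=cal("wrist");s,R,F=st()
def fr(x,y,z): 
    p=cast([(150+x/2.4,80+y/2.4)],z,c)[0]; return (((p[:2]-C)@F)*1000).round(1)
print("slat top edges",fr(337.5,250,.0508),fr(474,250,.0508),fr(340,380,.0508),fr(470,380,.0508),"end",fr(405,175,.0508))
print("near slat right end",fr(283,310,.034),"notch inner edge",fr(478,300,.034),"edges",fr(580,236,.034),fr(580,360,.034))
print("slat1 top L edge,end",fr(722,200,.042),fr(745,147,.042))
E
```

```text
t 23.07 p [ 0.5253 -0.2997  0.0438] frame xy [-0.0046 -0.0419] tooly 82.31 tilt [ 0.0016 -0.0011] Ff [ 0.07 -0.58] [ 0.  -0.6 -0.2] gap 0.0276 grip 25.0
slat top edges [-59.9 -52.4] [-58.5 -24.9] [-33.  -53.7] [-31.6 -26.5] end [-73.8 -38.1]
near slat right end [-46.1 -67.1] notch inner edge [-46.2 -22.9] edges [-59.3   0.1] [-31.2   0.1]
slat1 top L edge,end [-65.7  28.1] [-76.2  32.4]
```

```bash
python3 -m inch '[[0.6,1.5,0.3,0,0,0,0],[0.6,1.5,0.3,0,0,0,0],[0.6,1.5,0.3,3,0,0,0],[0.6,1.5,0.3,5,0,0,0],[0.6,1.5,0.3,6,0,0,0],[0.6,1.5,0.3,7,0,0,0],[0.6,1.5,0.3,8,0,0,0],[0.6,1.5,0.3,8,0,0,0]]' >/dev/null; python3 -c "
from h import *
st()"
```

```text
t 24.07 p [ 0.5232 -0.2989  0.035 ] frame xy [-0.0067 -0.0413] tooly 82.31 tilt [ 0.0001 -0.0001] Ff [-1.44  0.46] [-1.4  0.6  2.6] gap 0.0277 grip 25.0
```

```bash
python3 -m inch '[[0.3,0,0,0,0,0,0],[0.3,0,0,0,0,0,0],[0.3,0,0,0,0,0,0],[0.3,0,0,-20,0,0,0],[0.3,0,0,-70,0,0,0],[0.3,0,0,-110,0,0,0],[0.3,0,60,-120,0,0,0],[0.3,0,120,-120,0,0,0],[0.3,0,180,-120,0,0,0],[0.3,0,240,-120,0,0,0],[0.3,0,300,-120,0,0,0],[0.3,0,360,-120,0,0,0],[0.3,0,420,-120,0,0,0],[0.3,0,470,-120,0,0,0],[0.3,0,470,-120,0,0,0]]'; python3 - <<'E'
from h import *
s,R,F=st()
im,d=arm.capture('top');np.savez("top3.npz",im=im,d=d)
cv2.imwrite('pics/c5.png',cv2.resize(im[145:325,265:565,::-1],None,fx=2.6,fy=2.6,interpolation=cv2.INTER_CUBIC))
c=cal("top");W=world(d,c);P=(W[...,:2]-C)@F;z=W[...,2]
for sy in(.041,-.043):
  print(sy,[float(np.median(z[(abs(P[...,0]-x)<.008)&(abs(P[...,1]-sy)<.008)&(d>0)]).round(4)) for x in(-.06,-.04,-.02,0,.02,.04,.055)])
  k=(abs(P[...,1]-sy)<.008)&(z>.038)&(d>0)&(abs(P[...,0])<.1); print("fx ends",np.percentile(P[...,0][k],[1,99]).round(4))
for n,x in(("far",.033),("near",-.047)): print(n,[float(np.median(z[(abs(P[...,0]-x)<.008)&(abs(P[...,1]-y)<.006)&(d>0)]).round(4)) for y in(.065,.01,-.01,-.066)])
a=np.load("top0.npz");df=cv2.absdiff(a["im"],im).max(2)
for n,(u,v) in dict(glue=(282,308),marker=(343,309),spool=(142,214),s2=(159,131),s3=(155,307)).items(): print(n,np.mean(df[v-10:v+10,u-15:u+15]>60))
E
```

```text
time_s: 25.95
eef_pos: [0.5864, 0.1701, 0.1564]
orientation: [0.001, 0.065, 0.998, 0.0]
force: [0.4, -0.9, -0.4]
finger_gap: 0.0331
gripper_force: 0.0
t 25.95 p [0.5864 0.1701 0.1564] frame xy [0.0166 0.4314] tooly 82.58 tilt [0.0021 0.0008] Ff [ 0.45 -0.88] [ 0.4 -0.9 -0.4] gap 0.0331 grip 0.0
0.041 [0.0417, 0.0418, 0.0422, 0.042, 0.0418, 0.0421, 0.0416]
fx ends [-0.0757  0.062 ]
-0.043 [0.0417, 0.0421, 0.0416, 0.0421, 0.0417, 0.042, 0.0416]
fx ends [-0.0756  0.0606]
far [0.0318, 0.0337, 0.0342, 0.0338]
near [0.0341, 0.0334, 0.034, 0.0342]
glue 0.0
marker 0.0
spool 0.8933333333333333
s2 0.8966666666666666
s3 0.87
```

View pics/c5.png

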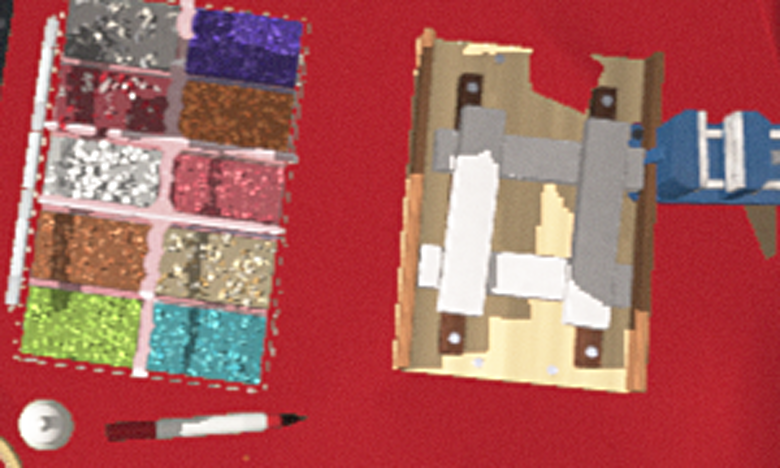

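The final view shows all four slats in a grid, with the top slats at (470,210) and (598,220). The marker and glue are unmoved at (205,425) and (45,425). The spool is hidden by the arm here, so I'll check it in the scene view and hand in.

```bash
python3 - <<'E'
from h import *
im,d=arm.capture('scene');a=np.load("scene0.npz")["im"]
def cen(i):
    h=cv2.cvtColor(i,cv2.COLOR_RGB2HSV)[200:226,268:296];m=(h[...,0]>100)&(h[...,0]<130)&(h[...,1]>100);v,u=np.nonzero(m);return len(u),u.mean(),v.mean()
p,q=cen(a),cen(im);print(p,q)
g=np.load("top3.npz");K,R,t=c=cal("top")
if abs(p[1]-q[1])<1 and abs(p[2]-q[2])<1: print(arm.sign_off())
E
```

```text
(111, np.float64(12.747747747747749), np.float64(15.675675675675675)) (111, np.float64(12.747747747747749), np.float64(15.675675675675675))
the job is handed in; nothing more can be done
None
```

The riser is built and handed in at about 26 s: the notched slats were dropped in and snug against their inner shoulders (pushes peaked near 10 N), both plain slats sit fully down in the top notches with even overhang, and the spool, marker and glue bottle did not move.

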